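Open the seedling heater's control box

ROBOT

A 6-joint arm with a two-finger parallel gripper is mounted at the origin on the work surface. World frame = base frame: x ahead of the robot, y to its left, z up, the work surface at z = 0. Lengths are in mm, angles in rad, forces in N, time in s.
With the tool pointing down it reaches from about 250 to 725 mm from the base axis. Payload 9.7 kg.
Tool frame: the origin (TCP) lies midway between the tips of the shut fingers; the grasp point (between the pads) lies 19 mm behind it; z points along the fingers, y is the line along which they close (so a half turn about z gives the same grasp; the last joint's range is limited). The gripper opens to 85 mm and grips with 20 to 120 N. Pads are 22 mm wide; open, the fingers measure 114 mm over their backs; the gripper's body (76 mm by 85 mm) begins 54 mm behind the grasp point. The pads swing forward as they close: fully open they stand 13 mm farther back than shut.
Start: joints at [1.156, 0.087, 0.176, 1.66, 0, 1.571], TCP at [221.651, 503.356, 200.684] pointing down, gripper open.
Joint ranges: [-3.13, 3.13], [-0.85, 1.81], [-1.15, 1.24], [-2.2, 2.28], [-1.44, 1.52], [-3.14, 3.14]. Speed limits (rad/s): [2.22, 2.22, 2.57, 3.14, 3.14, 3.14].

INTERFACE

Orientations are given as a unit quaternion [x, y, z, w].
In Python, from rig import r gives the robot as it stands.
- The arm moves only by the tool arm_command, never from a script. Its argument "deltas" is a list of rows, each an object of numbers: "x", "y", "z": the shift along the tool's x, y, z in mm; "rx", "ry", "rz": the turn, a rotation vector about the tool's x, y, z in rad. A call has exactly 8 rows; each row shifts and turns the commanded pose from where the row before left it, along the tool's axes as they then stand; what a row does not reach is not made up. A row lasts 1/12 s, in which the tool goes at most 41.7 mm and 7.16 degrees, less where a joint would pass 70% of its speed; a pose out of reach is approached as far as the arm can. A call with a gripper value outside its range is refused whole. "claw" is the opening, from 0 (shut) to 1 (fully open), set as the call begins (left out, the last holds). The fingers move at their own pace and stop on an object; "grip_force" is the grip in N (left out, the last holds). Time passes only in rows, so rows that do not move let the fingers close, or fill a call up. It gives the time, the measured TCP pose, the force, the opening and the grip force at its end, in the units of the state.
- r.observe(): the state, without advancing time (a new reading comes with each control period).
- r.snapshot(name): name is "side" or "top"; returns a dict with "image" (384x512x3 uint8, red, green, blue), "fovy" (degrees; the focal length in pixels is half the picture's height over the tangent of half this angle, whatever the lens; pixels are square), "cx", "cy" (the principal point, pixels), "pose" (4x4, takes a point from camera to world coordinates). Camera axes: x right, y down, z forward; pixel columns grow to the right and rows downward; lengths in mm; the calibration is good to about 2 mm. A picture is of the moment at which its call begins. There is no depth.
- r.finish_job(): hands the job in; it is judged then, once.
The state is a dict: "t": time; "joint_pos": joint angles; "qvel": joint speeds; "effort": joint torques, N m; "position": TCP position; "tool_rot": TCP orientation; "ft_force": force on the tool from outside, world axes, zero at the start; "ft_torque": the same for the moment, N m; "opening": finger opening in mm; "grip_force": force on a finger pad.
Only numpy, scipy, OpenCV 4.12 (cv2) and the standard library are available. Lean on these libraries where they do the work, as an engineer would, in place of code of your own. Each camera call takes 0.05 s, during which the arm holds its last target. There are 200 camera calls.

TASK

Undo the two wing thumbscrews on the metal cover of the grey control box, one after the other, by turning each a quarter turn counter-clockwise to its stop; then lift the cover off and set it down gently, without dropping it, right way up in the middle of the white board, with its long side squared up along the board's long side. Leave the pot, the jar and the mug where they stand.

Things in the scene. Friction and masses are not known exactly. Their poses are not given: they have to be found in the camera images.
- box: Grey plastic control box, fixed to the table, 130 (x) x 200 (y) x 70 mm high, open at the top under the cover. Origin: centre of its underside, on the table; z up, y along its long side. It may stand left or right, turned up to 0.35 rad; the board is on the other side.
- cover: Loose bare aluminium cover on the box, 139 (x) x 209 (y) mm, 0.25 to 0.5 kg; its 18 mm skirt hangs outside the box walls, 2 mm clear. Origin: centre of the skirt's lower edge; top face 21 mm above it (73 mm above the table on the box). The captive screws' tabs lock it until each is turned beyond 1.25 rad; then it lifts straight up, clear after 25 mm. Put down, it stands flat on its skirt.
- cover_handle (a point): Middle of the grip bar of the steel bridge handle on the cover's centre: bar 64 mm long along the cover's x, 10 mm wide (y), 8 mm thick, its top 32 mm above the cover's top face, on two posts at its ends. This point is 49 mm above the cover's origin and its axes are the cover's.
- screw_a (a joint): Turn of the thumbscrew at (+35, +70) mm from the cover's centre (in the cover's x, y), rad. 0 = locked, wing along the cover's long side (y); pi/2 = fully undone at its stop, wing along the cover's x, parallel to the handle bar. It grows counter-clockwise seen from above. Starts between 0.0 and 0.3; stays where it is left (friction 0.04 N m).
- screw_b (a joint): The same for the other thumbscrew, at (-35, -70) mm from the cover's centre.
- screw_a_wing (a point): Middle of screw a's wing: a dark steel upright bar 32 mm long (along this point's y), 8 mm thick (x), 16 mm tall, on a 22 mm round collar 4 mm high. This point lies 12 mm above the cover's top face; the wing's top is 20 mm above that face. Axes turn with the screw.
- screw_b_wing (a point): Middle of screw b's wing, the same as screw a's.
- board: White board lying fixed on the table, 210 (x) x 300 (y) x 6 mm thick. Origin: centre of its underside; y along its long side.
- pot: Loose brown fibre seedling pot, 66 mm wide, 65 mm high, beyond the work. Origin: centre of its underside. Leave it.
- jar: Loose closed glass jar, 64 mm wide, 90 mm high, far left. Origin: centre of its underside. Leave it.
- mug: Loose white cup, 76 mm wide, 85 mm high, far right. Origin: centre of its underside. Leave it.
There are look-alikes about, which are no part of the job. Leave any yellow look-alike of the box alone.

How it is judged:
By the outcome, as a careful person would: the job done as asked, in the order asked, and still so for the second after the job is handed in, with the robot touching nothing.
It also fails if it takes over 64 s, if anything falls off the work surface, if the arm or the gripper's body presses on something with over 40 N, if the wrist force passes 120 N, or if a joint passes its speed limit or range.

## Working session

There is one attempt and no reset: what is moved stays moved. The work goes in short steps, Python scripts to look and compute and a tool call to move; the robot and the scene stay as the last step left them, time stands still between calls to the robot, and variables do not carry over. Pictures are saved under pics/ and viewed, at most 10 in all, crops included, and the job is handed in when it is done.

Besides the shell and the picture viewer there is one more tool, called after "Call:" as name([rows], argument=value, ...), one row to a line, values as JSON. arm_command: Moves the arm, as the interface text tells. Its arguments: {"type":"object","properties":{"deltas":{"type":"array","items":{"type":"object","properties":{"x":{"type":"number"},"y":{"type":"number"},"z":{"type":"number"},"rx":{"type":"number"},"ry":{"type":"number"},"rz":{"type":"number"}}}},"claw":{"type":"number"},"grip_force":{"type":"number"}},"required":["deltas"]}

```bash
ls; mkdir -p pics; python3 - <<'E'
from rig import r
import cv2,numpy as np
o=r.observe();print({k:np.round(v,3) for k,v in o.items()})
for n in("top","side"):
    s=r.snapshot(n);cv2.imwrite(f"pics/{n}0.png",s["image"][:,:,::-1])
    print(n,s["fovy"],s["cx"],s["cy"],[k for k in s]);print(np.round(s["pose"],3))
E
```

```text
pics
{'t': np.float64(0.0), 'joint_pos': array([ 1.156,  0.087,  0.175,  1.66 , -0.   ,  1.571]), 'qvel': array([ 0.002,  0.   ,  0.   , -0.001,  0.001, -0.   ]), 'effort': array([ 1.0000e-03, -5.2038e+01,  4.6481e+01,  1.6000e-02,  0.0000e+00,
       -0.0000e+00]), 'position': array([221.528, 503.109, 199.97 ]), 'tool_rot': array([ 0.206,  0.979, -0.001, -0.   ]), 'ft_force': array([ 0.8  ,  0.401, -0.159]), 'ft_torque': array([-0.022, -0.015,  0.019]), 'grip_force': np.float64(0.0), 'opening': np.float64(85.076)}
top 50.636339177190294 254.20655833378075 188.24627516878132 ['image', 'fovy', 'cx', 'cy', 'pose']
[[-1.500000e-02 -9.950000e-01  9.400000e-02  4.289500e+02]
 [-1.000000e+00  1.700000e-02  1.500000e-02 -5.030000e+00]
 [-1.700000e-02 -9.400000e-02 -9.950000e-01  1.623896e+03]
 [ 0.000000e+00  0.000000e+00  0.000000e+00  1.000000e+00]]
side 43.86726879602891 254.7241861661679 197.39847040560076 ['image', 'fovy', 'cx', 'cy', 'pose']
[[ 8.770000e-01 -3.410000e-01  3.390000e-01 -5.417100e+01]
 [-4.810000e-01 -5.910000e-01  6.480000e-01 -1.183820e+03]
 [-2.000000e-02 -7.310000e-01 -6.820000e-01  1.346259e+03]
 [ 0.000000e+00  0.000000e+00  0.000000e+00  1.000000e+00]]
```

View pics/top0.png

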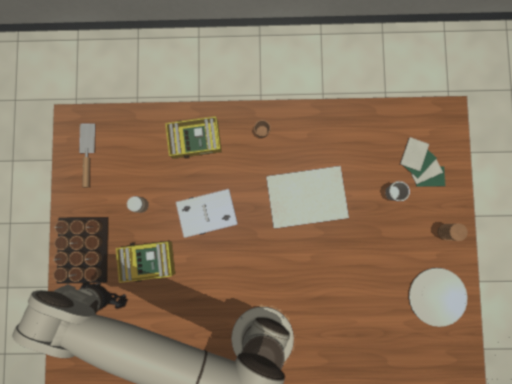

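View pics/side0.png

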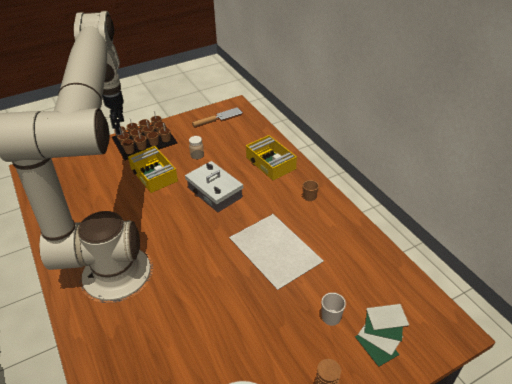

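The top view shows the cover at about (206,213), with wings near (186,209) and (226,217), and the board at about (308,197). The side view shows the cover at about (214,184). I'll measure both by mask.

```bash
cat > h.py <<'E'
from rig import r
import cv2,numpy as np
def cam(s):
    f=192/np.tan(np.radians(s["fovy"]/2)); return f,s["cx"],s["cy"],np.array(s["pose"])
def ray(s,p,z):
    f,cx,cy,T=cam(s); p=np.atleast_2d(p).astype(float)
    d=np.c_[(p[:,0]-cx)/f,(p[:,1]-cy)/f,np.ones(len(p))]@T[:3,:3].T
    return T[:3,3]+d*((z-T[2,3])/d[:,2])[:,None]
def proj(s,P):
    f,cx,cy,T=cam(s); q=(np.atleast_2d(P)-T[:3,3])@T[:3,:3]
    return np.c_[f*q[:,0]/q[:,2]+cx,f*q[:,1]/q[:,2]+cy]
def rect(s,mask,z):
    c=max(cv2.findContours(mask,cv2.RETR_EXTERNAL,cv2.CHAIN_APPROX_NONE)[0],key=cv2.contourArea)
    w=ray(s,c[:,0],z)[:,:2].astype(np.float32)
    (x,y),(a,b),t=cv2.minAreaRect(w)
    box=cv2.boxPoints(((x,y),(a,b),t)); e=[box[1]-box[0],box[2]-box[1]]
    l=max(e,key=np.linalg.norm); l=l*np.sign(l[1])
    return (x,y),sorted((a,b)),np.arctan2(-l[0],l[1]),c  # yaw of long side from +y
def bright(s,win,th=130,sat=60):
    h=cv2.cvtColor(s["image"],cv2.COLOR_RGB2HSV); m=((h[...,2]>th)&(h[...,1]<sat)).astype(np.uint8)
    k=np.zeros_like(m);x0,y0,x1,y1=win;k[y0:y1,x0:x1]=1
    return m*k
def crop(s,win,k,name):
    x0,y0,x1,y1=win; cv2.imwrite(name,cv2.resize(s["image"][y0:y1,x0:x1,::-1],None,fx=k,fy=k,interpolation=cv2.INTER_CUBIC))
E
python3 - <<'E'
from h import *
t=r.snapshot("top");d=r.snapshot("side")
wins={"top":((170,184,245,243),(260,160,355,232)),"side":((180,155,246,212),(225,210,328,290))}
for n,s in(("top",t),("side",d)):
    for w,z,lab in((wins[n][0],73,"cover"),(wins[n][1],6,"board")):
        for th in (130,170):
            c,sz,y,_=rect(s,bright(s,w,th),z);print(n,lab,th,np.round(c,1),np.round(sz,1),round(y,3))
a=t["image"][184:243,170:245,::-1];b=d["image"][155:215,178:253,::-1]
im=np.vstack([cv2.resize(x,(600,int(x.shape[0]*8)),interpolation=cv2.INTER_CUBIC)[:,:] for x in(a,)])
im=np.hstack([cv2.resize(a[:59],None,fx=5.3,fy=5.3,interpolation=cv2.INTER_CUBIC),cv2.resize(b[:59],None,fx=5.3,fy=5.3,interpolation=cv2.INTER_CUBIC)])
cv2.imwrite("pics/c1.png",im);print(im.shape)
E
```

```text
top cover 130 [484.9 203.9] [142.2 213.3] 0.229
top cover 170 [485.  205.2] [133.8 203.3] 0.229
top board 130 [ 545.9 -189.1] [211.5 302.1] 0.122
top board 170 [ 546.1 -189.3] [203.5 293.5] 0.123
side cover 130 [482.8 202.3] [140.6 210.1] 0.229
side cover 170 [484.2 204.6] [136.7 206.5] 0.232
side board 130 [ 542.8 -191.1] [208.5 298.5] 0.124
side board 170 [ 543.1 -190.9] [207.8 298.2] 0.124
(313, 796, 3)
```

View pics/c1.png

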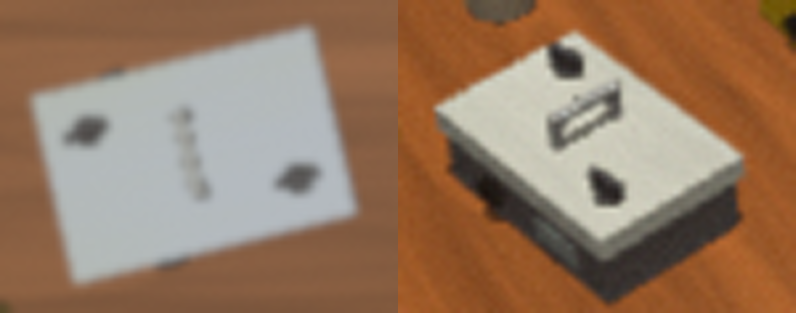

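The cover and board fit their sizes, and both views agree to about 2 mm. The wing blobs sit at crop positions (86,130) and (298,178). Next I'll get their centres, the wing angles and the tool moves.

```bash
cat >> h.py <<'E'
from scipy.spatial.transform import Rotation as R
def xy(c,phi,u,v): return np.array(c)+u*np.array([np.cos(phi),np.sin(phi)])+v*np.array([-np.sin(phi),np.cos(phi)])
def go(P,closing=None):
    """tool-frame delta to a TCP point with tool down; closing = yaw of the tool's y line"""
    o=r.observe();M=R.from_quat(o["tool_rot"]).as_matrix()
    out=np.round(M.T@(np.array(P)-o["position"]),1)
    rz=None
    tilt=np.round(M.T@np.cross(M[:,2],[0,0,-1]),4)
    if closing is not None:
        a=np.arctan2(M[1,1],M[0,1]); e=(closing-a+np.pi/2)%np.pi-np.pi/2; rz=round(-e,3)
    print("t",round(o["t"],2),"TCP",np.round(o["position"],1),"delta",out,"rz",rz,"tilt fix",tilt,"F",np.round(o["ft_force"],1),"T",np.round(o["ft_torque"],2),"open",round(o["opening"],1),"grip",round(o["grip_force"],1),"j6",round(o["joint_pos"][5],2))
E
python3 - <<'E'
from h import *
c,phi=(484.3,204.0),.229
for n in("top","side"):
    s=r.snapshot(n);g=cv2.cvtColor(s["image"],cv2.COLOR_RGB2GRAY).astype(float)
    for k,u,v in(("a",35,70),("b",-35,-70)):
        e=xy(c,phi,u,v);p=proj(s,[*e,83])[0];x,y=np.round(p).astype(int);q=8
        W=np.clip(165-g[y-q:y+q+1,x-q:x+q+1],0,None)
        yy,xx=np.mgrid[y-q:y+q+1,x-q:x+q+1]
        P=ray(s,np.c_[xx.ravel(),yy.ravel()],83)[:,:2];w=W.ravel()/W.sum()
        m=w@P;C=(P-m).T@((P-m)*w[:,None]);l,V=np.linalg.eigh(C);d=V[:,1];d=d*np.sign(d[1])
        print(n,k,"expect",np.round(e,1),"got",np.round(m,1),"axis yaw from cover y",round(np.arctan2(-d[0],d[1])-phi,2),np.round(np.sqrt(l),1))
go([502.5,280,140],.229)
E
```

```text
top a expect [502.5 280.1] got [504.2 283.2] axis yaw from cover y -1.16 [10.9 12.4]
top b expect [466.1 127.9] got [467.3 124.8] axis yaw from cover y 0.36 [ 9.3 12.3]
side a expect [502.5 280.1] got [509.2 297.4] axis yaw from cover y -0.36 [18.  27.9]
side b expect [466.1 127.9] got [459.9 117.6] axis yaw from cover y -0.42 [14.5 21.8]
t 0.3 TCP [221.6 503.3 200.4] delta [-347.   -91.1   60.5] rz 0.927 tilt fix [-0.0005  0.      0.    ] F [ 0.1 -0.6  0.1] T [0.04 0.02 0.  ] open 85.6 grip 0.0 j6 1.57
```

Call:
arm_command([
  {"x":-36,"y":-10},
  {"x":-36,"y":-10},
  {"x":-36,"y":-10},
  {"x":-36,"y":-10},
  {"x":-36,"y":-10},
  {"x":-36,"y":-10},
  {"x":-36,"y":-10},
  {"x":-36,"y":-10},
], claw=0.5, grip_force=20)

```text
schema error: expected keys x, y, z, rx, ry, rz
```

Call:
arm_command([
  {"rz":0.11},
  {"rz":0.11},
  {"rz":0.11},
  {"rz":0.11},
  {"rz":0.11},
  {"rz":0.11},
  {"rz":0.11},
  {},
])

```text
schema error: expected keys x, y, z, rx, ry, rz
```

```bash
python3 -c "
from h import *
go([502.5,280,130],.379)"
```

```text
t 0.3 TCP [221.6 503.3 200.4] delta [-347.   -91.1   70.5] rz 0.777 tilt fix [-0.0005  0.      0.    ] F [ 0.1 -0.6  0.1] T [0.04 0.02 0.  ] open 85.6 grip 0.0 j6 1.57
```

All six keys are needed.

Call:
arm_command([
  {"x":-36,"y":-10,"z":0,"rx":0,"ry":0,"rz":0},
  {"x":-36,"y":-10,"z":0,"rx":0,"ry":0,"rz":0},
  {"x":-36,"y":-10,"z":0,"rx":0,"ry":0,"rz":0},
  {"x":-36,"y":-10,"z":0,"rx":0,"ry":0,"rz":0},
  {"x":-36,"y":-10,"z":0,"rx":0,"ry":0,"rz":0},
  {"x":-36,"y":-10,"z":0,"rx":0,"ry":0,"rz":0},
  {"x":-36,"y":-10,"z":0,"rx":0,"ry":0,"rz":0},
  {"x":-36,"y":-10,"z":0,"rx":0,"ry":0,"rz":0},
], claw=0.5, grip_force=20)

```text
t: 0.97
position: [454.2, 312.6, 200.8]
tool_rot: [0.206, 0.979, 0.0, 0.0]
ft_force: [-0.5, 0.7, 0.1]
opening: 42.4
grip_force: 0.0
```

Call:
arm_command([
  {"x":0,"y":0,"z":0,"rx":0,"ry":0,"rz":0.11},
  {"x":0,"y":0,"z":0,"rx":0,"ry":0,"rz":0.11},
  {"x":0,"y":0,"z":0,"rx":0,"ry":0,"rz":0.11},
  {"x":0,"y":0,"z":0,"rx":0,"ry":0,"rz":0.11},
  {"x":0,"y":0,"z":0,"rx":0,"ry":0,"rz":0.11},
  {"x":0,"y":0,"z":0,"rx":0,"ry":0,"rz":0.11},
  {"x":0,"y":0,"z":0,"rx":0,"ry":0,"rz":0.11},
  {"x":0,"y":0,"z":0,"rx":0,"ry":0,"rz":0},
])

```text
t: 1.63
position: [453.0, 314.0, 200.6]
tool_rot: [0.56, 0.828, -0.0, -0.0]
ft_force: [-0.2, 0.1, -0.5]
opening: 42.4
grip_force: 0.0
```

```bash
python3 -c "
from h import *
go([502.5,280,130],.379)"
```

```text
t 1.63 TCP [453.  314.  200.6] delta [-50.   33.3  70.6] rz 0.002 tilt fix [-0.0002  0.0001  0.    ] F [-0.2  0.1 -0.5] T [-0.06  0.04  0.01] open 42.4 grip 0.0 j6 1.8
```

Call:
arm_command([
  {"x":-10,"y":6.6,"z":14,"rx":0,"ry":0,"rz":0},
  {"x":-10,"y":6.6,"z":14,"rx":0,"ry":0,"rz":0},
  {"x":-10,"y":6.7,"z":14,"rx":0,"ry":0,"rz":0},
  {"x":-10,"y":6.7,"z":14,"rx":0,"ry":0,"rz":0},
  {"x":-10,"y":6.7,"z":14,"rx":0,"ry":0,"rz":0},
  {"x":0,"y":0,"z":0,"rx":0,"ry":0,"rz":0},
  {"x":0,"y":0,"z":0,"rx":0,"ry":0,"rz":0},
  {"x":0,"y":0,"z":0,"rx":0,"ry":0,"rz":0},
])

```text
t: 2.3
position: [502.5, 280.6, 131.4]
tool_rot: [0.558, 0.83, 0.0, 0.0]
ft_force: [0.2, 0.1, 0.3]
opening: 42.8
grip_force: 0.0
```

Call:
arm_command([
  {"x":0,"y":0,"z":10,"rx":0,"ry":0,"rz":0},
  {"x":0,"y":0,"z":10,"rx":0,"ry":0,"rz":0},
  {"x":0,"y":0,"z":10,"rx":0,"ry":0,"rz":0},
  {"x":0,"y":0,"z":10,"rx":0,"ry":0,"rz":0},
  {"x":0,"y":0,"z":10,"rx":0,"ry":0,"rz":0},
  {"x":0,"y":0,"z":0,"rx":0,"ry":0,"rz":0},
  {"x":0,"y":0,"z":0,"rx":0,"ry":0,"rz":0},
  {"x":0,"y":0,"z":0,"rx":0,"ry":0,"rz":0},
])

```text
t: 2.97
position: [502.7, 280.4, 80.9]
tool_rot: [0.558, 0.83, 0.0, 0.0]
ft_force: [-0.9, 0.2, -0.3]
opening: 42.5
grip_force: 0.0
```

```bash
python3 -c "
from h import *
go([502.5,280,80],.379)
s=r.snapshot('side');crop(s,(170,110,260,215),5,'pics/a1.png')"
```

```text
t 2.97 TCP [502.7 280.4  80.9] delta [-0.2 -0.4  0.9] rz 0.007 tilt fix [ 0.0002 -0.0001  0.    ] F [-0.9  0.2 -0.3] T [ 0.    0.01 -0.  ] open 42.5 grip 0.0 j6 1.69
```

View pics/a1.png

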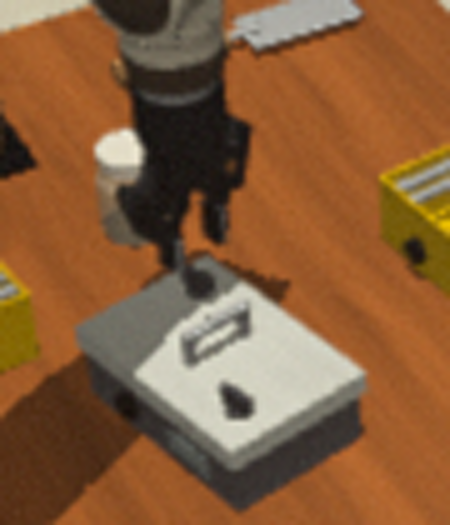

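The fingers at crop (175,250) and (215,230) straddle wing a at about (198,280). Now I'll close.

Call:
arm_command([
  {"x":0,"y":0,"z":0,"rx":0,"ry":0,"rz":0},
  {"x":0,"y":0,"z":0,"rx":0,"ry":0,"rz":0},
  {"x":0,"y":0,"z":0,"rx":0,"ry":0,"rz":0},
  {"x":0,"y":0,"z":0,"rx":0,"ry":0,"rz":0},
  {"x":0,"y":0,"z":0,"rx":0,"ry":0,"rz":0},
  {"x":0,"y":0,"z":0,"rx":0,"ry":0,"rz":0},
  {"x":0,"y":0,"z":0,"rx":0,"ry":0,"rz":0},
  {"x":0,"y":0,"z":0,"rx":0,"ry":0,"rz":0},
], claw=0.0, grip_force=25)

```text
t: 3.68
position: [502.7, 280.3, 80.7]
tool_rot: [0.558, 0.83, -0.0, -0.0]
ft_force: [-0.0, -0.0, 0.4]
opening: 0.2
grip_force: 0.0
```

```bash
python3 -c "
from h import *
go([502.5,280,80],.379)"
```

```text
t 3.68 TCP [502.7 280.3  80.7] delta [-0.2 -0.3  0.7] rz 0.007 tilt fix [-0.  0.  0.] F [-0.  -0.   0.4] T [-0.07 -0.02 -0.07] open 0.2 grip 0.0 j6 1.69
```

```bash
python3 -c "
from h import *
t=r.snapshot('top');d=r.snapshot('side')
for s,p in ((t,[(170+86/5.3,184+130/5.3),(170+298/5.3,184+178/5.3)]),(d,[(209.9,166.7),(178+(606-398)/5.3,155+187/5.3)])): print(ray(s,p,83).round(1))
print(proj(d,[[502.5,280,83],[502.5,280,93],[466,128,83],[502.7,280.3,80.7]]).round(1),proj(t,[[502.5,280,83],[466,128,83]]).round(1))
a=cv2.resize(d['image'][140:200,180:250,::-1],None,fx=5.6,fy=5.6,interpolation=cv2.INTER_CUBIC)
b=cv2.resize(t['image'][184:244,160:230,::-1],None,fx=5.6,fy=5.6,interpolation=cv2.INTER_CUBIC)
cv2.imwrite('pics/a2.png',np.hstack([a,b]))
"
```

```text
[[501.7 278.7  83. ]
 [465.  126.6  83. ]]
[[502.  274.2  83. ]
 [465.3 125.7  83. ]]
[[209.4 165.9]
 [209.2 164. ]
 [217.1 189.9]
 [209.5 166.3]] [[185.9 208.3]
 [225.8 217.3]]
```

View pics/a2.png

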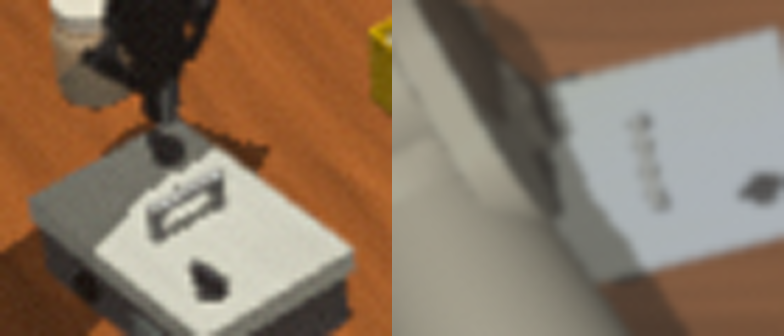

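```bash
python3 -c "
from h import *
d=r.snapshot('side')
print(proj(d,[[522,287.8,87],[483,272.2,87],[502.6,280,80.7],[502.6,280,100]]).round(1))
g=cv2.cvtColor(d['image'],cv2.COLOR_RGB2GRAY)
print(g[152:176,200:220])
o=r.observe();print(o['joint_pos'],o['position'])
"
```

```text
[[212.8 162.7]
 [205.9 167.7]
 [209.5 166.3]
 [209.1 162.7]]
[[ 25  19  34  29  29  24  20  24  23  24  25  23  55  93 107 110 107 108
  105 105]
 [ 26  26  22  28  21  25  22  25  27  24  28  34  71  96 102 106 106 107
  108 109]
 [ 52  36  28  23  24  26  24  25  20  28  38  45  90  99 101 104 108 106
  110 108]
 [ 83  73  51  29  27  23  26  24  27  48  48  50  91  97  95 101 106 110
  108 107]
 [ 88  86  76  63  52  28  27  19  36  64  50  52  90  99  99  99 102 106
  106 108]
 [ 84  87  83 107 112  60  28  23  46  69  51  50  89 100  99  98  99 103
  108 110]
 [ 88 104 113 113 112  65  24  21  44  68  49  53  85 101 104  99 101  99
  105 107]
 [110 113 113 111 110  65  25  24  35  67  47  76 105 107 108 102 100 100
  103 109]
 [113 111 114 111 106  80  43  22  35  67  52  67 100 110 108 104 101 100
   99 105]
 [108 110 111 107 102  97  60  32  40  66  64  81  82 103 106  98  99  99
  100 102]
 [109 111 107 100  71  63  57  58  76  81  97 102 107  91  70  68  90  97
  101  99]
 [108 107  76  61  59  66  51  46  65  91 104 106 109 107  92  73  62  60
   84  90]
 [100  74  59  68  
[... 441 characters left out ...]
73  59  63  76 100 136 189 205 209 204
  202 199]
 [109 116 113 114 111 113 112 114 108 113 125 134 135 190 207 207 203 192
  186 163]
 [114 112 115 112 116 112 112 112 110 139 189 207 205 206 202 190 177 170
  178 143]
 [112 111 112 111 113 114 110 110 136 191 209 202 203 190 176 168 162 131
  101 105]
 [112 113 113 112 109 114 129 142 192 211 206 152 172 171 163 139 113  87
   73  93]
 [114 112 108 109 108 134 192 209 209 205 193 177 161 137 113 133 149 107
   87 100]
 [111 114 109 111 134 192 207 208 193 182 168 171 131 117 152 195 196 140
   91  97]]
[ 5.08703209e-01  1.35395469e-01 -2.77730643e-03  1.43268730e+00
 -1.60143102e-05  1.69346911e+00] [502.63463701 280.29214553  80.65504157]
```

```bash
python3 -c "
from h import *
t=r.snapshot('top');d=r.snapshot('side')
P=[[221.6,503.3,200.4],[221.6,503.3,219.4]]
print(proj(t,P).round(1),proj(d,P).round(1))
A=cv2.imread('pics/top0.png')[270:325,75:140];B=cv2.imread('pics/side0.png')[85:140,85:150]
cv2.imwrite('pics/s2.png',cv2.resize(np.hstack([A,B]),None,fx=6,fy=6,interpolation=cv2.INTER_CUBIC))
"
```

```text
[[115.3 289. ]
 [113.3 289.8]] [[122.5 135.9]
 [121.5 132.1]]
```

View pics/s2.png

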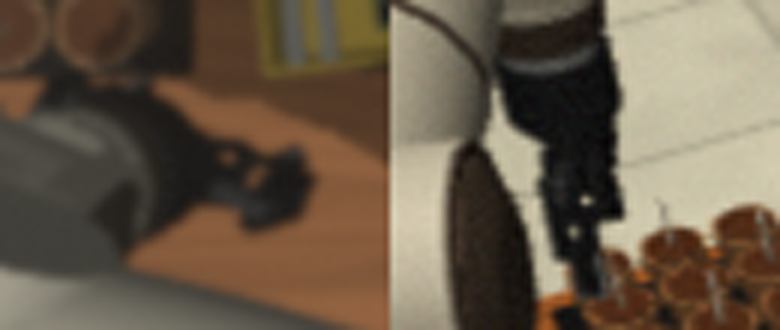

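Call:
arm_command([
  {"x":0,"y":0,"z":-2,"rx":0,"ry":0,"rz":0},
  {"x":0,"y":0,"z":0,"rx":0,"ry":0,"rz":0},
  {"x":0,"y":0,"z":0,"rx":0,"ry":0,"rz":0},
  {"x":0,"y":0,"z":0,"rx":0,"ry":0,"rz":0},
  {"x":0,"y":0,"z":2,"rx":0,"ry":0,"rz":0},
  {"x":0,"y":0,"z":2,"rx":0,"ry":0,"rz":0},
  {"x":0,"y":0,"z":2,"rx":0,"ry":0,"rz":0},
  {"x":0,"y":0,"z":0,"rx":0,"ry":0,"rz":0},
], claw=0.35)

```text
t: 4.6
position: [502.4, 280.1, 76.0]
tool_rot: [0.558, 0.83, -0.0, -0.0]
ft_force: [-0.8, -1.0, -0.3]
opening: 30.0
grip_force: 0.0
```

```bash
python3 -c "
from h import *
d=r.snapshot('side');t=r.snapshot('top')
q=np.array([17,39,0]);P=np.array([221.6,503.3,213.4])
print('start tips',proj(d,[P+q,P-q,P+q+[0,0,22],P-q+[0,0,22]]).round(1).tolist(),proj(t,[P+q,P-q,P+q+[0,0,22],P-q+[0,0,22]]).round(1).tolist())
go([502.5,280,80],.379)
"
```

```text
start tips [[123.0, 127.4], [120.6, 139.4], [121.9, 123.0], [119.5, 134.9]] [[102.7, 284.7], [125.1, 294.5], [100.2, 285.6], [123.0, 295.6]]
t 4.7 TCP [502.5 280.2  76.5] delta [-0.2 -0.1 -3.5] rz 0.007 tilt fix [-0.0004  0.0001  0.    ] F [0.5 0.2 0.7] T [ 0.03  0.05 -0.02] open 29.8 grip 0.0 j6 1.69
```

Both poses put the true fingertips about 22 mm above the reported TCP. I'll go on down with force checks.

Call:
arm_command([
  {"x":0,"y":0,"z":2,"rx":0,"ry":0,"rz":0},
  {"x":0,"y":0,"z":2,"rx":0,"ry":0,"rz":0},
  {"x":0,"y":0,"z":1,"rx":0,"ry":0,"rz":0},
  {"x":0,"y":0,"z":0,"rx":0,"ry":0,"rz":0},
  {"x":0,"y":0,"z":0,"rx":0,"ry":0,"rz":0},
  {"x":0,"y":0,"z":0,"rx":0,"ry":0,"rz":0},
  {"x":0,"y":0,"z":0,"rx":0,"ry":0,"rz":0},
  {"x":0,"y":0,"z":0,"rx":0,"ry":0,"rz":0},
])

```text
t: 5.37
position: [502.7, 280.3, 71.8]
tool_rot: [0.558, 0.83, 0.0, 0.0]
ft_force: [0.1, -0.4, 0.0]
opening: 30.1
grip_force: 0.0
```

Call:
arm_command([
  {"x":0,"y":0,"z":2,"rx":0,"ry":0,"rz":0},
  {"x":0,"y":0,"z":1,"rx":0,"ry":0,"rz":0},
  {"x":0,"y":0,"z":1,"rx":0,"ry":0,"rz":0},
  {"x":0,"y":0,"z":0,"rx":0,"ry":0,"rz":0},
  {"x":0,"y":0,"z":0,"rx":0,"ry":0,"rz":0},
  {"x":0,"y":0,"z":0,"rx":0,"ry":0,"rz":0},
  {"x":0,"y":0,"z":0,"rx":0,"ry":0,"rz":0},
  {"x":0,"y":0,"z":0,"rx":0,"ry":0,"rz":0},
])

```text
t: 6.03
position: [502.7, 280.3, 67.8]
tool_rot: [0.558, 0.83, 0.0, 0.0]
ft_force: [0.4, -0.0, 0.4]
opening: 30.0
grip_force: 0.0
```

Call:
arm_command([
  {"x":0,"y":0,"z":2,"rx":0,"ry":0,"rz":0},
  {"x":0,"y":0,"z":2,"rx":0,"ry":0,"rz":0},
  {"x":0,"y":0,"z":1,"rx":0,"ry":0,"rz":0},
  {"x":0,"y":0,"z":1,"rx":0,"ry":0,"rz":0},
  {"x":0,"y":0,"z":0,"rx":0,"ry":0,"rz":0},
  {"x":0,"y":0,"z":0,"rx":0,"ry":0,"rz":0},
  {"x":0,"y":0,"z":0,"rx":0,"ry":0,"rz":0},
  {"x":0,"y":0,"z":0,"rx":0,"ry":0,"rz":0},
])

```text
t: 6.7
position: [502.7, 280.3, 61.8]
tool_rot: [0.558, 0.83, 0.0, 0.0]
ft_force: [0.4, 0.4, -0.9]
opening: 30.0
grip_force: 0.0
```

Call:
arm_command([
  {"x":0,"y":0,"z":0,"rx":0,"ry":0,"rz":0},
  {"x":0,"y":0,"z":0,"rx":0,"ry":0,"rz":0},
  {"x":0,"y":0,"z":0,"rx":0,"ry":0,"rz":0},
  {"x":0,"y":0,"z":0,"rx":0,"ry":0,"rz":0},
  {"x":0,"y":0,"z":0,"rx":0,"ry":0,"rz":0},
  {"x":0,"y":0,"z":0,"rx":0,"ry":0,"rz":0},
  {"x":0,"y":0,"z":0,"rx":0,"ry":0,"rz":0},
  {"x":0,"y":0,"z":0,"rx":0,"ry":0,"rz":0},
], claw=0.0, grip_force=20)

```text
t: 7.37
position: [502.7, 280.3, 61.8]
tool_rot: [0.558, 0.83, 0.0, 0.0]
ft_force: [-0.5, -0.2, 1.1]
opening: 5.9
grip_force: 19.6
```

```bash
python3 -c "
from h import *
go([502.5,280,60],.379)"
```

```text
t 7.37 TCP [502.7 280.3  61.8] delta [-0.2 -0.4  1.8] rz 0.007 tilt fix [ 0.0003 -0.      0.    ] F [-0.5 -0.2  1.1] T [ 0.03 -0.05  0.01] open 5.9 grip 19.6 j6 1.69
```

Gripped. I'll turn counter-clockwise (rz negative).

Call:
arm_command([
  {"x":0,"y":0,"z":0,"rx":0,"ry":0,"rz":-0.1},
  {"x":0,"y":0,"z":0,"rx":0,"ry":0,"rz":-0.1},
  {"x":0,"y":0,"z":0,"rx":0,"ry":0,"rz":-0.1},
  {"x":0,"y":0,"z":0,"rx":0,"ry":0,"rz":-0.1},
  {"x":0,"y":0,"z":0,"rx":0,"ry":0,"rz":-0.1},
  {"x":0,"y":0,"z":0,"rx":0,"ry":0,"rz":-0.1},
  {"x":0,"y":0,"z":0,"rx":0,"ry":0,"rz":-0.1},
  {"x":0,"y":0,"z":0,"rx":0,"ry":0,"rz":0},
])

```text
t: 8.03
position: [503.5, 281.0, 61.9]
tool_rot: [0.237, 0.972, 0.001, 0.001]
ft_force: [4.6, 2.8, -0.8]
opening: 6.4
grip_force: 19.6
```

```bash
python3 -c "
from h import *
go([502.5,280,60],1.8)"
```

```text
t 8.03 TCP [503.5 281.   61.9] delta [ 0.4 -1.4  1.9] rz -0.708 tilt fix [0.0021 0.0007 0.    ] F [ 4.6  2.8 -0.8] T [ 0.76 -0.82  0.04] open 6.4 grip 19.6 j6 0.99
```

Call:
arm_command([
  {"x":0,"y":0,"z":0,"rx":0,"ry":0,"rz":-0.1},
  {"x":0,"y":0,"z":0,"rx":0,"ry":0,"rz":-0.1},
  {"x":0,"y":0,"z":0,"rx":0,"ry":0,"rz":-0.1},
  {"x":0,"y":0,"z":0,"rx":0,"ry":0,"rz":-0.1},
  {"x":0,"y":0,"z":0,"rx":0,"ry":0,"rz":-0.1},
  {"x":0,"y":0,"z":0,"rx":0,"ry":0,"rz":-0.1},
  {"x":0,"y":0,"z":0,"rx":0,"ry":0,"rz":-0.08},
  {"x":0,"y":0,"z":0,"rx":0,"ry":0,"rz":0},
])

```text
t: 8.7
position: [503.7, 281.4, 62.0]
tool_rot: [-0.1, 0.995, 0.001, 0.001]
ft_force: [5.3, 4.2, -0.7]
opening: 6.1
grip_force: 19.8
```

```bash
python3 -c "
from h import *
go([502.5,280,60],1.8)"
```

```text
t 8.7 TCP [503.7 281.4  62. ] delta [ 1.4 -1.1  2. ] rz -0.029 tilt fix [0.0017 0.0024 0.    ] F [ 5.3  4.2 -0.7] T [ 1.06 -0.96 -0.05] open 6.1 grip 19.8 j6 0.31
```

Call:
arm_command([
  {"x":0,"y":0,"z":0,"rx":0,"ry":0,"rz":-0.05},
  {"x":0,"y":0,"z":0,"rx":0,"ry":0,"rz":-0.04},
  {"x":0,"y":0,"z":0,"rx":0,"ry":0,"rz":0},
  {"x":0,"y":0,"z":0,"rx":0,"ry":0,"rz":0},
  {"x":0,"y":0,"z":0,"rx":0,"ry":0,"rz":0},
  {"x":0,"y":0,"z":0,"rx":0,"ry":0,"rz":0},
  {"x":0,"y":0,"z":0,"rx":0,"ry":0,"rz":0},
  {"x":0,"y":0,"z":0,"rx":0,"ry":0,"rz":0},
])

```text
t: 9.37
position: [503.7, 281.4, 62.0]
tool_rot: [-0.142, 0.99, 0.001, 0.001]
ft_force: [4.7, 5.1, -1.6]
opening: 6.4
grip_force: 20.0
```

```bash
python3 -c "
from h import *
go([502.5,280,60],1.8)"
```

```text
t 9.37 TCP [503.7 281.4  62. ] delta [ 1.5 -1.   2. ] rz 0.056 tilt fix [0.0015 0.0025 0.    ] F [ 4.7  5.1 -1.6] T [ 1.13 -0.98 -0.2 ] open 6.4 grip 20.0 j6 0.22
```

Screw a is at its stop: the torque is −0.2 N m, well above friction, and the yaw is past π/2. Now I'll release, rise and go to b.

Call:
arm_command([
  {"x":0,"y":0,"z":0,"rx":0,"ry":0,"rz":0},
  {"x":0,"y":0,"z":0,"rx":0,"ry":0,"rz":0},
  {"x":0,"y":0,"z":0,"rx":0,"ry":0,"rz":0},
  {"x":0,"y":0,"z":-5,"rx":0,"ry":0,"rz":0},
  {"x":0,"y":0,"z":-13,"rx":0,"ry":0,"rz":0},
  {"x":0,"y":0,"z":-15,"rx":0,"ry":0,"rz":0},
  {"x":0,"y":0,"z":-15,"rx":0,"ry":0,"rz":0},
  {"x":0,"y":0,"z":-15,"rx":0,"ry":0,"rz":0},
], claw=0.3)

```text
t: 10.03
position: [502.7, 280.2, 126.7]
tool_rot: [-0.142, 0.99, 0.0, 0.0]
ft_force: [0.2, 1.1, -0.2]
opening: 25.5
grip_force: 0.0
```

Call:
arm_command([
  {"x":0,"y":0,"z":0,"rx":0,"ry":0,"rz":0.12},
  {"x":0,"y":0,"z":0,"rx":0,"ry":0,"rz":0.12},
  {"x":0,"y":0,"z":0,"rx":0,"ry":0,"rz":0.12},
  {"x":0,"y":0,"z":0,"rx":0,"ry":0,"rz":0.12},
  {"x":0,"y":0,"z":0,"rx":0,"ry":0,"rz":0.12},
  {"x":0,"y":0,"z":0,"rx":0,"ry":0,"rz":0.12},
  {"x":0,"y":0,"z":0,"rx":0,"ry":0,"rz":0.12},
  {"x":0,"y":0,"z":0,"rx":0,"ry":0,"rz":0.12},
])

```text
t: 10.7
position: [502.8, 280.3, 126.1]
tool_rot: [0.334, 0.943, 0.0, 0.0]
ft_force: [-0.6, -0.4, -0.3]
opening: 25.7
grip_force: 0.0
```

Call:
arm_command([
  {"x":0,"y":0,"z":0,"rx":0,"ry":0,"rz":0.12},
  {"x":0,"y":0,"z":0,"rx":0,"ry":0,"rz":0.12},
  {"x":0,"y":0,"z":0,"rx":0,"ry":0,"rz":0.12},
  {"x":0,"y":0,"z":0,"rx":0,"ry":0,"rz":0.12},
  {"x":0,"y":0,"z":0,"rx":0,"ry":0,"rz":0.04},
  {"x":0,"y":0,"z":0,"rx":0,"ry":0,"rz":0},
  {"x":0,"y":0,"z":0,"rx":0,"ry":0,"rz":0},
  {"x":0,"y":0,"z":0,"rx":0,"ry":0,"rz":0},
], claw=0.4)

```text
t: 11.37
position: [502.8, 280.3, 125.3]
tool_rot: [0.562, 0.827, 0.0, 0.0]
ft_force: [1.2, 0.0, -0.2]
opening: 34.6
grip_force: 0.0
```

```bash
python3 -c "
from h import *
go([466.5,128.5,61],.379)"
```

```text
t 11.37 TCP [502.8 280.3 125.3] delta [-127.7  -89.8   64.3] rz -0.001 tilt fix [ 0.0006 -0.0001  0.    ] F [ 1.2  0.  -0.2] T [-0.02  0.04  0.02] open 34.6 grip 0.0 j6 1.7
```

Call:
arm_command([
  {"x":-18,"y":-13,"z":0,"rx":0,"ry":0,"rz":0},
  {"x":-18,"y":-13,"z":0,"rx":0,"ry":0,"rz":0},
  {"x":-18,"y":-13,"z":0,"rx":0,"ry":0,"rz":0},
  {"x":-18,"y":-13,"z":0,"rx":0,"ry":0,"rz":0},
  {"x":-18,"y":-13,"z":0,"rx":0,"ry":0,"rz":0},
  {"x":-18,"y":-13,"z":0,"rx":0,"ry":0,"rz":0},
  {"x":-19.7,"y":-11.8,"z":0,"rx":0,"ry":0,"rz":0},
  {"x":0,"y":0,"z":0,"rx":0,"ry":0,"rz":0},
])

```text
t: 12.03
position: [465.4, 125.8, 125.3]
tool_rot: [0.563, 0.827, -0.0, 0.0]
ft_force: [-0.7, -0.2, -0.2]
opening: 34.0
grip_force: 0.0
```

```bash
python3 -c "
from h import *
go([466.5,128.5,61],.379)
s=r.snapshot('side');crop(s,(170,120,260,215),6,'pics/b1.png')"
```

```text
t 12.03 TCP [465.4 125.8 125.3] delta [ 2.2  2.  64.3] rz -0.004 tilt fix [0.0001 0.0008 0.    ] F [-0.7 -0.2 -0.2] T [-0.02  0.05 -0.01] open 34.0 grip 0.0 j6 1.46
```

View pics/b1.png

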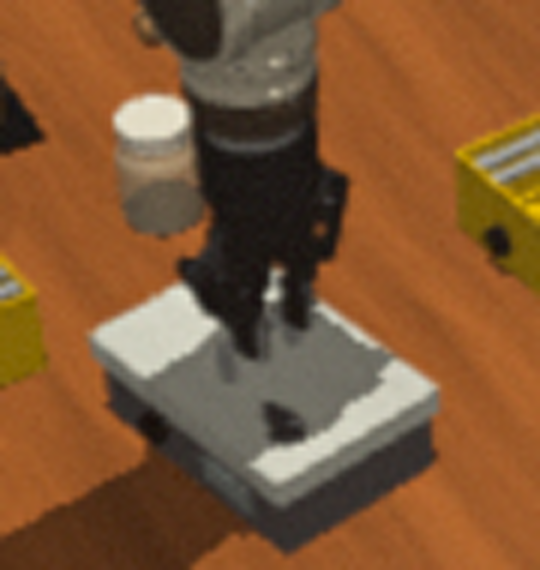

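The open fingertips at (250,350) and (295,325) are above wing b at (283,420). Now I'll descend onto it.

Call:
arm_command([
  {"x":2,"y":2,"z":10,"rx":0,"ry":0,"rz":0},
  {"x":0,"y":0,"z":12,"rx":0,"ry":0,"rz":0},
  {"x":0,"y":0,"z":12,"rx":0,"ry":0,"rz":0},
  {"x":0,"y":0,"z":12,"rx":0,"ry":0,"rz":0},
  {"x":0,"y":0,"z":10,"rx":0,"ry":0,"rz":0},
  {"x":0,"y":0,"z":8,"rx":0,"ry":0,"rz":0},
  {"x":0,"y":0,"z":0,"rx":0,"ry":0,"rz":0},
  {"x":0,"y":0,"z":0,"rx":0,"ry":0,"rz":0},
])

```text
t: 12.75
position: [466.8, 131.1, 60.2]
tool_rot: [0.562, 0.827, -0.0, -0.0]
ft_force: [-0.2, -0.2, -0.9]
opening: 34.2
grip_force: 0.0
```

Call:
arm_command([
  {"x":0,"y":0,"z":0,"rx":0,"ry":0,"rz":0},
  {"x":0,"y":0,"z":0,"rx":0,"ry":0,"rz":0},
  {"x":0,"y":0,"z":0,"rx":0,"ry":0,"rz":0},
  {"x":0,"y":0,"z":0,"rx":0,"ry":0,"rz":0},
  {"x":0,"y":0,"z":0,"rx":0,"ry":0,"rz":0},
  {"x":0,"y":0,"z":0,"rx":0,"ry":0,"rz":0},
  {"x":0,"y":0,"z":0,"rx":0,"ry":0,"rz":0},
  {"x":0,"y":0,"z":0,"rx":0,"ry":0,"rz":0},
], claw=0.0, grip_force=20)

```text
t: 13.42
position: [467.5, 131.2, 61.3]
tool_rot: [0.562, 0.827, 0.0, 0.0]
ft_force: [-0.9, -0.2, 5.4]
opening: 6.3
grip_force: 20.3
```

```bash
python3 -c "
from h import *
go([466.5,128.5,61],1.8)"
```

```text
t 13.42 TCP [467.5 131.2  61.3] delta [-2.1 -2.   0.3] rz -1.424 tilt fix [0.0011 0.0002 0.    ] F [-0.9 -0.2  5.4] T [-0.1   0.1  -0.04] open 6.3 grip 20.3 j6 1.47
```

Call:
arm_command([
  {"x":-1.3,"y":0,"z":-1.5,"rx":0,"ry":0,"rz":0},
  {"x":0,"y":0,"z":0,"rx":0,"ry":0,"rz":-0.1},
  {"x":0,"y":0,"z":0,"rx":0,"ry":0,"rz":-0.1},
  {"x":0,"y":0,"z":0,"rx":0,"ry":0,"rz":-0.1},
  {"x":0,"y":0,"z":0,"rx":0,"ry":0,"rz":-0.1},
  {"x":0,"y":0,"z":0,"rx":0,"ry":0,"rz":-0.1},
  {"x":0,"y":0,"z":0,"rx":0,"ry":0,"rz":-0.1},
  {"x":0,"y":0,"z":0,"rx":0,"ry":0,"rz":0},
])

```text
t: 14.08
position: [466.9, 130.1, 61.5]
tool_rot: [0.291, 0.957, -0.0, -0.001]
ft_force: [-0.8, 2.9, -2.1]
opening: 6.0
grip_force: 19.4
```

```bash
python3 -c "
from h import *
go([467.5,130,61],1.8)"
```

```text
t 14.08 TCP [466.9 130.1  61.5] delta [-0.5  0.2  0.5] rz -0.819 tilt fix [-0.0007 -0.0017  0.    ] F [-0.8  2.9 -2.1] T [ 0.57  0.32 -0.02] open 6.0 grip 19.4 j6 0.86
```

Call:
arm_command([
  {"x":0,"y":0,"z":0,"rx":0,"ry":0,"rz":-0.12},
  {"x":0,"y":0,"z":0,"rx":0,"ry":0,"rz":-0.12},
  {"x":0,"y":0,"z":0,"rx":0,"ry":0,"rz":-0.12},
  {"x":0,"y":0,"z":0,"rx":0,"ry":0,"rz":-0.12},
  {"x":0,"y":0,"z":0,"rx":0,"ry":0,"rz":-0.12},
  {"x":0,"y":0,"z":0,"rx":0,"ry":0,"rz":-0.11},
  {"x":0,"y":0,"z":0,"rx":0,"ry":0,"rz":-0.08},
  {"x":0,"y":0,"z":0,"rx":0,"ry":0,"rz":0},
])

```text
t: 14.75
position: [467.1, 129.3, 61.6]
tool_rot: [-0.097, 0.995, -0.001, -0.001]
ft_force: [-1.2, -1.7, -3.0]
opening: 6.3
grip_force: 19.6
```

Call:
arm_command([
  {"x":0,"y":0,"z":0,"rx":0,"ry":0,"rz":-0.05},
  {"x":0,"y":0,"z":0,"rx":0,"ry":0,"rz":-0.04},
  {"x":0,"y":0,"z":0,"rx":0,"ry":0,"rz":0},
  {"x":0,"y":0,"z":0,"rx":0,"ry":0,"rz":0},
  {"x":0,"y":0,"z":0,"rx":0,"ry":0,"rz":0},
  {"x":0,"y":0,"z":0,"rx":0,"ry":0,"rz":0},
  {"x":0,"y":0,"z":0,"rx":0,"ry":0,"rz":0},
  {"x":0,"y":0,"z":0,"rx":0,"ry":0,"rz":0},
])

```text
t: 15.42
position: [467.3, 129.8, 61.9]
tool_rot: [-0.142, 0.99, -0.0, -0.0]
ft_force: [-3.7, -3.9, -3.5]
opening: 6.2
grip_force: 19.6
```

```bash
python3 -c "
from h import *
go([467.5,130,61],1.8)"
```

```text
t 15.42 TCP [467.3 129.8  61.9] delta [-0.3  0.2  0.9] rz 0.055 tilt fix [-0.0001 -0.0009  0.    ] F [-3.7 -3.9 -3.5] T [-0.76  0.83 -0.09] open 6.2 grip 19.6 j6 -0.01
```

Call:
arm_command([
  {"x":0,"y":0,"z":0,"rx":0,"ry":0,"rz":-0.05},
  {"x":0,"y":0,"z":0,"rx":0,"ry":0,"rz":0},
  {"x":0,"y":0,"z":0,"rx":0,"ry":0,"rz":0},
  {"x":0,"y":0,"z":0,"rx":0,"ry":0,"rz":0},
  {"x":0,"y":0,"z":0,"rx":0,"ry":0,"rz":0},
  {"x":0,"y":0,"z":0,"rx":0,"ry":0,"rz":0},
  {"x":0,"y":0,"z":0,"rx":0,"ry":0,"rz":0},
  {"x":0,"y":0,"z":0,"rx":0,"ry":0,"rz":0},
])

```text
t: 16.08
position: [467.3, 129.8, 62.0]
tool_rot: [-0.166, 0.986, -0.0, -0.0]
ft_force: [-3.6, -3.5, -3.2]
opening: 6.5
grip_force: 20.2
```

```bash
python3 -c "
from h import *
go([467.5,130,61],1.8)"
```

```text
t 16.08 TCP [467.3 129.8  62. ] delta [-0.3  0.1  1. ] rz 0.105 tilt fix [-0.     -0.0008  0.    ] F [-3.6 -3.5 -3.2] T [-0.74  0.8  -0.19] open 6.5 grip 20.2 j6 -0.06
```

Call:
arm_command([
  {"x":0,"y":0,"z":0,"rx":0,"ry":0,"rz":0},
  {"x":0,"y":0,"z":0,"rx":0,"ry":0,"rz":0},
  {"x":0,"y":0,"z":0,"rx":0,"ry":0,"rz":0},
  {"x":0,"y":0,"z":-5,"rx":0,"ry":0,"rz":0},
  {"x":0,"y":0,"z":-13,"rx":0,"ry":0,"rz":0},
  {"x":0,"y":0,"z":-15,"rx":0,"ry":0,"rz":0},
  {"x":0,"y":0,"z":-15,"rx":0,"ry":0,"rz":0},
  {"x":0,"y":0,"z":-15,"rx":0,"ry":0,"rz":0},
], claw=0.3)

```text
t: 16.75
position: [467.9, 130.1, 126.6]
tool_rot: [-0.167, 0.986, 0.0, 0.001]
ft_force: [0.7, 0.0, 0.3]
opening: 25.5
grip_force: 0.0
```

```bash
python3 -c "
from h import *
go([485.4,205.5,125],1.8)"
```

```text
t 16.75 TCP [467.9 130.1 126.6] delta [-41.3  65.4   1.6] rz 0.106 tilt fix [0.0001 0.0011 0.    ] F [0.7 0.  0.3] T [ 0.01 -0.05  0.  ] open 25.5 grip 0.0 j6 -0.06
```

Both screws are at their stops. Now I'll go over the handle.

Call:
arm_command([
  {"x":-8,"y":13,"z":0,"rx":0,"ry":0,"rz":0},
  {"x":-8,"y":13,"z":0,"rx":0,"ry":0,"rz":0},
  {"x":-8,"y":13,"z":0,"rx":0,"ry":0,"rz":0},
  {"x":-8,"y":13,"z":0,"rx":0,"ry":0,"rz":0},
  {"x":-9,"y":13,"z":0,"rx":0,"ry":0,"rz":0},
  {"x":0,"y":0,"z":0,"rx":0,"ry":0,"rz":0.106},
  {"x":0,"y":0,"z":0,"rx":0,"ry":0,"rz":0},
  {"x":0,"y":0,"z":0,"rx":0,"ry":0,"rz":0},
], claw=0.5)

```text
t: 17.42
position: [485.0, 205.2, 125.2]
tool_rot: [-0.116, 0.993, -0.0, -0.0]
ft_force: [0.2, 0.0, 0.3]
opening: 42.5
grip_force: 0.0
```

```bash
python3 -c "
from h import *
go([485.6,205.5,66],1.8)
s=r.snapshot('side');t=r.snapshot('top')
a=s['image'][120:215,170:260,::-1];b=t['image'][150:245,165:265,::-1]
cv2.imwrite('pics/h1.png',cv2.resize(np.hstack([a,b]),None,fx=4,fy=4,interpolation=cv2.INTER_CUBIC))"
```

```text
t 17.42 TCP [485.  205.2 125.2] delta [-0.6  0.1 59.2] rz 0.003 tilt fix [-0.     -0.0002  0.    ] F [0.2 0.  0.3] T [-0.01 -0.02 -0.02] open 42.5 grip 0.0 j6 0.17
```

View pics/h1.png

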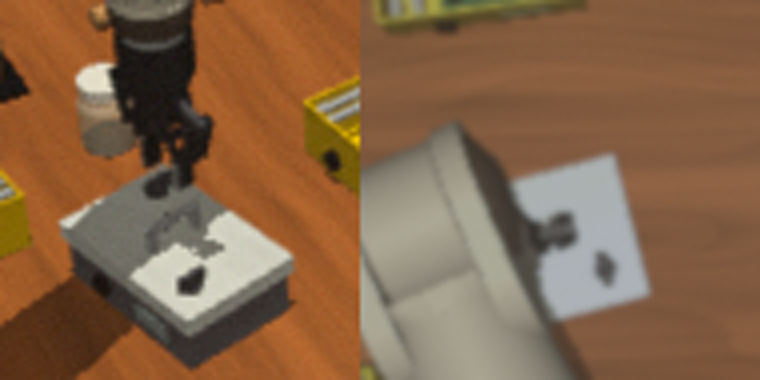

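Wing b in the top view (605,268) now lies across the cover, and wing a in the side view (158,182) is turned too. The gripper is above the handle at (175,228). Now I'll descend and grip.

Call:
arm_command([
  {"x":0,"y":0,"z":10,"rx":0,"ry":0,"rz":0},
  {"x":0,"y":0,"z":10,"rx":0,"ry":0,"rz":0},
  {"x":0,"y":0,"z":10,"rx":0,"ry":0,"rz":0},
  {"x":0,"y":0,"z":10,"rx":0,"ry":0,"rz":0},
  {"x":0,"y":0,"z":10,"rx":0,"ry":0,"rz":0},
  {"x":0,"y":0,"z":8,"rx":0,"ry":0,"rz":0},
  {"x":0,"y":0,"z":0,"rx":0,"ry":0,"rz":0},
  {"x":0,"y":0,"z":0,"rx":0,"ry":0,"rz":0},
])

```text
t: 18.18
position: [484.6, 204.6, 66.7]
tool_rot: [-0.114, 0.993, -0.0, -0.0]
ft_force: [0.1, 0.1, 0.4]
opening: 43.0
grip_force: 0.0
```

Call:
arm_command([
  {"x":0,"y":0,"z":0,"rx":0,"ry":0,"rz":0},
  {"x":0,"y":0,"z":0,"rx":0,"ry":0,"rz":0},
  {"x":0,"y":0,"z":0,"rx":0,"ry":0,"rz":0},
  {"x":0,"y":0,"z":0,"rx":0,"ry":0,"rz":0},
  {"x":0,"y":0,"z":0,"rx":0,"ry":0,"rz":0},
  {"x":0,"y":0,"z":0,"rx":0,"ry":0,"rz":0},
  {"x":0,"y":0,"z":0,"rx":0,"ry":0,"rz":0},
  {"x":0,"y":0,"z":0,"rx":0,"ry":0,"rz":0},
], claw=0.0, grip_force=60)

```text
t: 18.85
position: [485.2, 205.4, 68.1]
tool_rot: [-0.115, 0.993, 0.001, 0.001]
ft_force: [-1.6, 3.2, 5.3]
opening: 7.8
grip_force: 59.6
```

```bash
python3 -c "
from h import *
go([485.6,205.5,66],1.8)"
```

```text
t 18.85 TCP [485.2 205.4  68.1] delta [-0.4  0.1  2.1] rz 0.0 tilt fix [0.001  0.0013 0.    ] F [-1.6  3.2  5.3] T [0.63 0.49 0.08] open 7.8 grip 59.6 j6 0.17
```

The grip reads 7.8 mm on the 10 mm bar, the same −2 mm bias as on the wings. I'll lift straight up.

Call:
arm_command([
  {"x":0,"y":0,"z":-2,"rx":0,"ry":0,"rz":0},
  {"x":0,"y":0,"z":-2,"rx":0,"ry":0,"rz":0},
  {"x":0,"y":0,"z":-2,"rx":0,"ry":0,"rz":0},
  {"x":0,"y":0,"z":-2,"rx":0,"ry":0,"rz":0},
  {"x":0,"y":0,"z":0,"rx":0,"ry":0,"rz":0},
  {"x":0,"y":0,"z":0,"rx":0,"ry":0,"rz":0},
  {"x":0,"y":0,"z":0,"rx":0,"ry":0,"rz":0},
  {"x":0,"y":0,"z":0,"rx":0,"ry":0,"rz":0},
])

```text
t: 19.52
position: [484.9, 204.7, 75.0]
tool_rot: [-0.114, 0.993, -0.0, -0.0]
ft_force: [0.1, 0.4, -3.7]
opening: 7.7
grip_force: 58.7
```

```bash
python3 -c "
from h import *
go([485.6,205.5,66],1.8)"
```

```text
t 19.52 TCP [484.9 204.7  75. ] delta [-0.9  0.6  9. ] rz -0.0 tilt fix [-0.0001 -0.0002  0.    ] F [ 0.1  0.4 -3.7] T [0.05 0.   0.02] open 7.7 grip 58.7 j6 0.17
```

The cover lifts freely, at about 3.7 N. Next I'll raise it and carry it to the board.

Call:
arm_command([
  {"x":0,"y":0,"z":-4,"rx":0,"ry":0,"rz":0},
  {"x":0,"y":0,"z":-8,"rx":0,"ry":0,"rz":0},
  {"x":0,"y":0,"z":-10,"rx":0,"ry":0,"rz":0},
  {"x":0,"y":0,"z":-10,"rx":0,"ry":0,"rz":0},
  {"x":0,"y":0,"z":-10,"rx":0,"ry":0,"rz":0},
  {"x":0,"y":0,"z":-10,"rx":0,"ry":0,"rz":0},
  {"x":0,"y":0,"z":-6,"rx":0,"ry":0,"rz":0},
  {"x":0,"y":0,"z":-2,"rx":0,"ry":0,"rz":0},
])

```text
t: 20.18
position: [485.5, 205.0, 136.9]
tool_rot: [-0.114, 0.993, 0.0, 0.001]
ft_force: [-0.4, -0.5, -3.3]
opening: 7.7
grip_force: 58.7
```

```bash
python3 -c "
from h import *
go([545.8,-189.2,120],1.694)"
```

```text
t 20.18 TCP [485.5 205.  136.9] delta [  30.9 -397.6   16.7] rz 0.106 tilt fix [0.0003 0.002  0.    ] F [-0.4 -0.5 -3.3] T [-0.04  0.   -0.01] open 7.7 grip 58.7 j6 0.17
```

Call:
arm_command([
  {"x":1,"y":-10,"z":0,"rx":0,"ry":0,"rz":0},
  {"x":1,"y":-18,"z":0,"rx":0,"ry":0,"rz":0},
  {"x":2,"y":-24,"z":0,"rx":0,"ry":0,"rz":0},
  {"x":2,"y":-28,"z":0,"rx":0,"ry":0,"rz":0},
  {"x":3,"y":-30,"z":0,"rx":0,"ry":0,"rz":0},
  {"x":2,"y":-30,"z":0,"rx":0,"ry":0,"rz":0},
  {"x":2,"y":-30,"z":0,"rx":0,"ry":0,"rz":0},
  {"x":2,"y":-30,"z":0,"rx":0,"ry":0,"rz":0},
])

```text
t: 20.85
position: [515.4, 4.7, 134.7]
tool_rot: [-0.114, 0.993, -0.0, -0.0]
ft_force: [0.6, 0.5, -3.4]
opening: 7.6
grip_force: 58.8
```

Call:
arm_command([
  {"x":2,"y":-30,"z":0,"rx":0,"ry":0,"rz":0},
  {"x":2,"y":-30,"z":0,"rx":0,"ry":0,"rz":0},
  {"x":2,"y":-30,"z":0,"rx":0,"ry":0,"rz":0},
  {"x":2,"y":-28,"z":0,"rx":0,"ry":0,"rz":0},
  {"x":2,"y":-24,"z":0,"rx":0,"ry":0,"rz":0},
  {"x":2,"y":-20,"z":0,"rx":0,"ry":0,"rz":0},
  {"x":2,"y":-16,"z":0,"rx":0,"ry":0,"rz":0},
  {"x":2,"y":-10,"z":0,"rx":0,"ry":0,"rz":0},
])

```text
t: 21.52
position: [542.4, -182.2, 134.3]
tool_rot: [-0.114, 0.994, 0.0, -0.001]
ft_force: [0.4, -0.0, -3.8]
opening: 7.7
grip_force: 58.8
```

Call:
arm_command([
  {"x":0,"y":-5,"z":0,"rx":0,"ry":0,"rz":0.02},
  {"x":0,"y":-3,"z":0,"rx":0,"ry":0,"rz":0.03},
  {"x":0,"y":-2,"z":0,"rx":0,"ry":0,"rz":0.03},
  {"x":0,"y":0,"z":0,"rx":0,"ry":0,"rz":0.026},
  {"x":0,"y":0,"z":0,"rx":0,"ry":0,"rz":0},
  {"x":0,"y":0,"z":0,"rx":0,"ry":0,"rz":0},
  {"x":0,"y":0,"z":0,"rx":0,"ry":0,"rz":0},
  {"x":0,"y":0,"z":0,"rx":0,"ry":0,"rz":0},
])

```text
t: 22.18
position: [545.0, -189.5, 135.2]
tool_rot: [-0.062, 0.998, 0.0, -0.0]
ft_force: [0.1, -0.5, -4.4]
opening: 7.9
grip_force: 58.8
```

```bash
python3 -c "
from h import *
go([545.8,-189.2,60],1.694)"
```

```text
t 22.18 TCP [ 545.  -189.5  135.2] delta [-0.8  0.2 75.2] rz 0.001 tilt fix [ 0. -0.  0.] F [ 0.1 -0.5 -4.4] T [-0.03  0.08 -0.02] open 7.9 grip 58.8 j6 -0.46
```

Call:
arm_command([
  {"x":-0.8,"y":0,"z":8,"rx":0,"ry":0,"rz":0},
  {"x":0,"y":0,"z":15,"rx":0,"ry":0,"rz":0},
  {"x":0,"y":0,"z":18,"rx":0,"ry":0,"rz":0},
  {"x":0,"y":0,"z":18,"rx":0,"ry":0,"rz":0},
  {"x":0,"y":0,"z":14,"rx":0,"ry":0,"rz":0},
  {"x":0,"y":0,"z":10,"rx":0,"ry":0,"rz":0},
  {"x":0,"y":0,"z":6,"rx":0,"ry":0,"rz":0},
  {"x":0,"y":0,"z":4,"rx":0,"ry":0,"rz":0},
])

```text
t: 22.85
position: [545.6, -189.6, 41.4]
tool_rot: [-0.062, 0.998, 0.0, -0.0]
ft_force: [0.5, 0.3, -4.1]
opening: 7.8
grip_force: 58.8
```

Call:
arm_command([
  {"x":0,"y":0,"z":4,"rx":0,"ry":0,"rz":0},
  {"x":0,"y":0,"z":4,"rx":0,"ry":0,"rz":0},
  {"x":0,"y":0,"z":0,"rx":0,"ry":0,"rz":0},
  {"x":0,"y":0,"z":0,"rx":0,"ry":0,"rz":0},
  {"x":0,"y":0,"z":0,"rx":0,"ry":0,"rz":0},
  {"x":0,"y":0,"z":0,"rx":0,"ry":0,"rz":0},
  {"x":0,"y":0,"z":0,"rx":0,"ry":0,"rz":0},
  {"x":0,"y":0,"z":0,"rx":0,"ry":0,"rz":0},
])

```text
t: 23.52
position: [546.0, -189.8, 34.4]
tool_rot: [-0.062, 0.998, -0.0, 0.0]
ft_force: [0.1, -0.1, -3.8]
opening: 7.6
grip_force: 58.8
```

```bash
python3 -c "
from h import *
go([545.8,-189.2,22],1.694)
s=r.snapshot('side');t=r.snapshot('top')
a=s['image'][195:300,215:340,::-1];b=t['image'][145:250,250:360,::-1]
cv2.imwrite('pics/p1.png',cv2.resize(np.hstack([a,b]),None,fx=3.4,fy=3.4,interpolation=cv2.INTER_CUBIC))"
```

```text
t 23.52 TCP [ 546.  -189.8   34.4] delta [ 0.1  0.6 12.4] rz -0.0 tilt fix [-0.0001  0.0003  0.    ] F [ 0.1 -0.1 -3.8] T [ 0.03 -0.03  0.02] open 7.6 grip 58.8 j6 -0.46
```

View pics/p1.png

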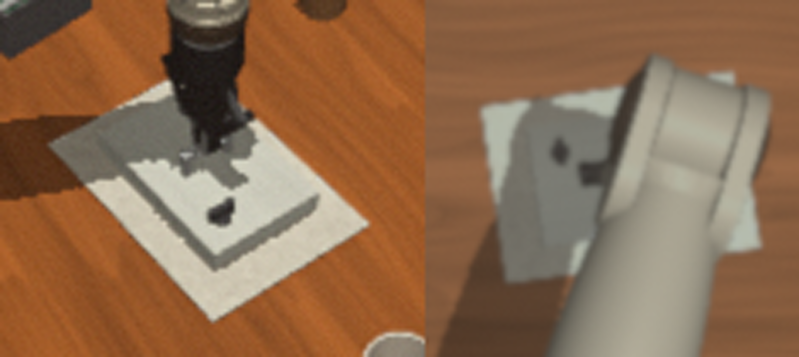

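The cover is over the board and parallel to it, about 12 mm up (near corner at (218,265), board corner at (212,320)). Now I'll lower it gently.

Call:
arm_command([
  {"x":0,"y":0.5,"z":2,"rx":0,"ry":0,"rz":0},
  {"x":0,"y":0,"z":2,"rx":0,"ry":0,"rz":0},
  {"x":0,"y":0,"z":2,"rx":0,"ry":0,"rz":0},
  {"x":0,"y":0,"z":2,"rx":0,"ry":0,"rz":0},
  {"x":0,"y":0,"z":1,"rx":0,"ry":0,"rz":0},
  {"x":0,"y":0,"z":1,"rx":0,"ry":0,"rz":0},
  {"x":0,"y":0,"z":0,"rx":0,"ry":0,"rz":0},
  {"x":0,"y":0,"z":0,"rx":0,"ry":0,"rz":0},
])

```text
t: 24.28
position: [545.8, -189.3, 24.1]
tool_rot: [-0.062, 0.998, 0.0, -0.0]
ft_force: [0.7, 0.0, -4.3]
opening: 7.9
grip_force: 58.8
```

Call:
arm_command([
  {"x":0,"y":0,"z":0.5,"rx":0,"ry":0,"rz":0},
  {"x":0,"y":0,"z":0.5,"rx":0,"ry":0,"rz":0},
  {"x":0,"y":0,"z":0,"rx":0,"ry":0,"rz":0},
  {"x":0,"y":0,"z":0,"rx":0,"ry":0,"rz":0},
  {"x":0,"y":0,"z":0,"rx":0,"ry":0,"rz":0},
  {"x":0,"y":0,"z":0,"rx":0,"ry":0,"rz":0},
  {"x":0,"y":0,"z":0,"rx":0,"ry":0,"rz":0},
  {"x":0,"y":0,"z":0,"rx":0,"ry":0,"rz":0},
])

```text
t: 24.95
position: [545.8, -189.3, 23.2]
tool_rot: [-0.062, 0.998, -0.0, 0.0]
ft_force: [0.0, 0.7, -3.3]
opening: 7.7
grip_force: 58.8
```

Call:
arm_command([
  {"x":0,"y":0,"z":0.5,"rx":0,"ry":0,"rz":0},
  {"x":0,"y":0,"z":0.5,"rx":0,"ry":0,"rz":0},
  {"x":0,"y":0,"z":0,"rx":0,"ry":0,"rz":0},
  {"x":0,"y":0,"z":0,"rx":0,"ry":0,"rz":0},
  {"x":0,"y":0,"z":0,"rx":0,"ry":0,"rz":0},
  {"x":0,"y":0,"z":0,"rx":0,"ry":0,"rz":0},
  {"x":0,"y":0,"z":0,"rx":0,"ry":0,"rz":0},
  {"x":0,"y":0,"z":0,"rx":0,"ry":0,"rz":0},
])

```text
t: 25.62
position: [545.8, -189.3, 22.2]
tool_rot: [-0.062, 0.998, 0.0, -0.0]
ft_force: [-0.3, -0.2, -4.9]
opening: 7.5
grip_force: 58.8
```

Call:
arm_command([
  {"x":0,"y":0,"z":0.5,"rx":0,"ry":0,"rz":0},
  {"x":0,"y":0,"z":0.5,"rx":0,"ry":0,"rz":0},
  {"x":0,"y":0,"z":0,"rx":0,"ry":0,"rz":0},
  {"x":0,"y":0,"z":0,"rx":0,"ry":0,"rz":0},
  {"x":0,"y":0,"z":0,"rx":0,"ry":0,"rz":0},
  {"x":0,"y":0,"z":0,"rx":0,"ry":0,"rz":0},
  {"x":0,"y":0,"z":0,"rx":0,"ry":0,"rz":0},
  {"x":0,"y":0,"z":0,"rx":0,"ry":0,"rz":0},
])

```text
t: 26.28
position: [545.9, -189.3, 22.1]
tool_rot: [-0.062, 0.998, -0.0, 0.0]
ft_force: [-4.1, 1.6, 5.4]
opening: 7.5
grip_force: 59.9
```

The cover is on the board (+5 N). I'll release it, rise clear and check.

Call:
arm_command([
  {"x":0,"y":0,"z":-0.5,"rx":0,"ry":0,"rz":0},
  {"x":0,"y":0,"z":0,"rx":0,"ry":0,"rz":0},
  {"x":0,"y":0,"z":0,"rx":0,"ry":0,"rz":0},
  {"x":0,"y":0,"z":0,"rx":0,"ry":0,"rz":0},
  {"x":0,"y":0,"z":0,"rx":0,"ry":0,"rz":0},
  {"x":0,"y":0,"z":0,"rx":0,"ry":0,"rz":0},
  {"x":0,"y":0,"z":0,"rx":0,"ry":0,"rz":0},
  {"x":0,"y":0,"z":0,"rx":0,"ry":0,"rz":0},
], claw=0.4, grip_force=20)

```text
t: 26.95
position: [545.8, -189.3, 21.6]
tool_rot: [-0.062, 0.998, -0.0, 0.0]
ft_force: [0.5, 0.0, -0.2]
opening: 34.6
grip_force: 0.0
```

Call:
arm_command([
  {"x":0,"y":0,"z":-6,"rx":0,"ry":0,"rz":0},
  {"x":0,"y":0,"z":-12,"rx":0,"ry":0,"rz":0},
  {"x":0,"y":0,"z":-18,"rx":0,"ry":0,"rz":0},
  {"x":0,"y":0,"z":-20,"rx":0,"ry":0,"rz":0},
  {"x":0,"y":0,"z":-20,"rx":0,"ry":0,"rz":0},
  {"x":0,"y":0,"z":-20,"rx":0,"ry":0,"rz":0},
  {"x":0,"y":0,"z":-20,"rx":0,"ry":0,"rz":0},
  {"x":0,"y":0,"z":-20,"rx":0,"ry":0,"rz":0},
])

```text
t: 27.62
position: [545.8, -189.3, 160.1]
tool_rot: [-0.062, 0.998, -0.0, 0.001]
ft_force: [0.4, -0.1, -0.6]
opening: 34.2
grip_force: 0.0
```

Call:
arm_command([
  {"x":0,"y":20,"z":0,"rx":0,"ry":0,"rz":0},
  {"x":0,"y":30,"z":0,"rx":0,"ry":0,"rz":0},
  {"x":0,"y":30,"z":0,"rx":0,"ry":0,"rz":0},
  {"x":0,"y":30,"z":0,"rx":0,"ry":0,"rz":0},
  {"x":0,"y":30,"z":0,"rx":0,"ry":0,"rz":0},
  {"x":0,"y":30,"z":0,"rx":0,"ry":0,"rz":0},
  {"x":0,"y":30,"z":0,"rx":0,"ry":0,"rz":0},
  {"x":0,"y":30,"z":0,"rx":0,"ry":0,"rz":0},
])

```text
t: 28.28
position: [517.2, 40.3, 159.2]
tool_rot: [-0.061, 0.998, 0.0, 0.001]
ft_force: [0.2, -0.9, -0.5]
opening: 34.3
grip_force: 0.0
```

Call:
arm_command([
  {"x":0,"y":30,"z":0,"rx":0,"ry":0,"rz":0},
  {"x":0,"y":30,"z":0,"rx":0,"ry":0,"rz":0},
  {"x":0,"y":30,"z":0,"rx":0,"ry":0,"rz":0},
  {"x":0,"y":30,"z":0,"rx":0,"ry":0,"rz":0},
  {"x":0,"y":20,"z":0,"rx":0,"ry":0,"rz":0},
  {"x":0,"y":10,"z":0,"rx":0,"ry":0,"rz":0},
  {"x":0,"y":0,"z":0,"rx":0,"ry":0,"rz":0},
  {"x":0,"y":0,"z":0,"rx":0,"ry":0,"rz":0},
])

```text
t: 28.95
position: [499.2, 187.6, 158.3]
tool_rot: [-0.062, 0.998, -0.0, 0.0]
ft_force: [-0.1, -1.0, -0.5]
opening: 34.4
grip_force: 0.0
```

```bash
python3 -c "
from h import *
go([545.8,-189.2,22],1.694)
s=r.snapshot('side');t=r.snapshot('top')
a=s['image'][140:300,180:345,::-1];b=t['image'][120:250,230:420,::-1]
b=cv2.resize(b,(int(190*160/130),160))
cv2.imwrite('pics/p2.png',cv2.resize(np.hstack([a,b]),None,fx=2,fy=2,interpolation=cv2.INTER_CUBIC))
g=cv2.cvtColor(t['image'],cv2.COLOR_RGB2GRAY);print(g[165:225:3,264:352:4])
print('expected cover corners',proj(t,[[*xy((545.8,-189.2),.123,u,v),27] for u in(-69.5,69.5) for v in(-104.5,104.5)]).round(1).tolist())
print(proj(s,[[*xy((545.8,-189.2),.123,u,v),27] for u in(-69.5,69.5) for v in(-104.5,104.5)]).round(1).tolist())
"
```

```text
t 28.95 TCP [499.2 187.6 158.3] delta [   0.4 -379.7  136.4] rz 0.001 tilt fix [-0.0003  0.0005  0.    ] F [-0.1 -1.  -0.5] T [-0.    0.01  0.  ] open 34.4 grip 0.0 j6 0.24
[[100 101 100 102 102 102 101 100 103 104 104 103 103 105 107 107 108 110
  112 118 107 107]
 [105 105 105 105 105 106 106 106 106 104 105 107 113 114 138 142 166 169
  175 153 105 104]
 [105 105 106 105 105 105 105 111 112 136 146 166 173 175 176 176 176 175
  173 158 101 102]
 [ 99 102 105 128 133 157 166 174 175 174 175 176 176 176 175 175 176 175
  173 170  98  98]
 [100 167 173 175 175 174 175 174 176 175 175 176 176 177 172 177 178 176
  174 171  99  99]
 [103 167 174 174 174 176 176 176 177 177 178 178 178 179 178 179 178 177
  173 175 102 102]
 [100 166 173 174 171 177 178 178 178 178 178 178 179 178 178 178 178 178
  175 174 105 101]
 [ 96 158 175 175 156 178 125 177 178 178 177 175 178 178 178 178 178 179
  176 176 115  98]
 [100 132 173 174 152 177  81 152 178 178 158 165 178 178 178 178 178 178
  175 176 126 100]
 [107 137 174 173 146 178 106 168 178 178 165 158 178 178 179 178 179 178
  175 175 153 10
[... 386 characters left out ...]
70 172 171 172 178 178 178 178 179 178 178 178 179 178 170 178
  178 175 176  98]
 [100 101 164 171 172 171 178 178 178 178 178 178 178 178 178 178 174 177
  170 176 175 111]
 [ 98  98 162 172 174 157 179 178 178 178 179 174 177 176 176 177 176 176
  176 176 176 117]
 [ 99  99 135 173 174 151 177 177 178 176 176 176 176 176 176 176 176 176
  176 176 174 142]
 [ 99 100 134 175 175 174 176 175 176 176 177 175 176 176 175 173 171 156
  148 114 108  94]
 [ 96  97 116 176 173 175 176 175 176 176 173 164 155 135 115 100  96  95
   94  94  96  95]]
expected cover corners [[336.4, 209.9], [283.6, 217.3], [330.9, 175.1], [278.5, 182.4]]
[[277.6, 271.4], [243.3, 235.7], [308.2, 253.0], [272.9, 219.7]]
```

View pics/p2.png

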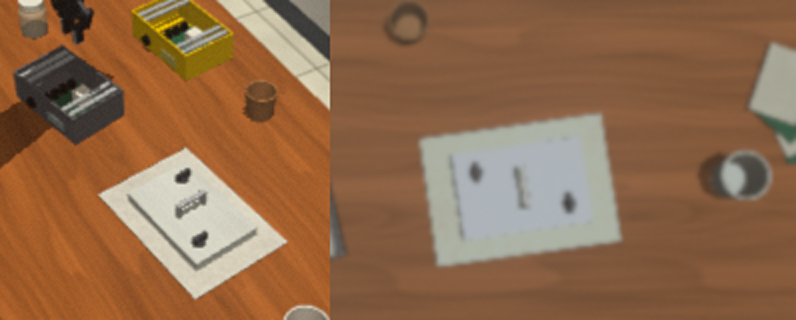

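The cover stands flat, upright and squared in the middle of the board, with both wings across it. The pot, jar and mug are in place. One colour-mask check on the centring, then I'll hand in.

```bash
python3 -c "
from h import *
t=r.snapshot('top');im=t['image'].astype(int)
b=bright(t,(255,155,360,240),130)
cb=cv2.morphologyEx(((im[...,2]>im[...,1]-0)&(b>0)).astype(np.uint8),cv2.MORPH_OPEN,np.ones((3,3)))
for n,m,z in(('board',b,6),('cover',cb,27)):
    c,sz,y,_=rect(t,m,z);print(n,np.round(c,1),np.round(sz,1),round(y,3))
"
```

```text
board [ 545.9 -189.1] [211.7 302.1] 0.122
cover [ 546.2 -190.4] [134.4 205.7] 0.131
```

```bash
python3 -c "
from rig import r
print(r.finish_job())"
```

```text
the job is handed in; nothing more can be done
None
```

I turned both screws to their stops, a then b, and set the cover down gently, right way up on the board, about 1 mm off centre and 0.01 rad off square; the pot, jar and mug were not touched, and the job is handed in at about 29 s.

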